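# Seat two rest pads in their pockets

### The job

Two loose round steel rest pads lie on top of the grey rest plate. Push each one across the plate with your fingertips until it drops into the pocket of its own size and lies flat and flush in it, the larger pad in the larger pocket and the smaller in the smaller. Do not lift or carry the pads, and leave the clamp blocks round about where they are.

Things in the scene. Friction and masses are not known exactly. Their poses are not given: they have to be found in the camera images.
- rest_plate: flat grey-painted plate fixed to the bench on four 20 mm feet, 190 (its x) x 250 (its y) mm, 14 mm thick; origin under its centre at bench height, z up, so its top is 34 mm above the origin; it cannot move. Two round blind pockets, 8 mm deep, with dark floors are sunk in its top on the half away from the robot; the near half is plain. Four flush screws at the corners.
- big_pocket (a point): centre of the floor of the larger pocket, 58 mm in diameter, 8 mm deep; 26 mm above the plate's origin, at [35, 62] mm in the plate's x, y
- small_pocket (a point): centre of the floor of the smaller pocket, 42 mm in diameter, 8 mm deep; 26 mm above the plate's origin, at [35, -62] mm in the plate's x, y
- big_pad: loose plain steel disc, 54 mm in diameter, 8 mm thick, about 0.14 kg, lying flat on the near half of the plate, left or right; origin at the centre of its underside, z up; its top is flush with the plate when it is seated
- small_pad: loose plain steel disc, 38 mm in diameter, 8 mm thick, about 0.07 kg, lying flat on the near half of the plate, on the other side; origin at the centre of its underside, z up; its top is flush with the plate when it is seated
- block_on_plate: bystander: loose dark clamp block 26x62x28 mm with a bright knob, standing on the plate between the two pockets at the far edge, long side along the plate's x; origin under its centre
- block_left: bystander: loose dark clamp block 24x60x29 mm on the bench to the left of the plate; origin under its centre
- block_right: bystander: loose dark clamp block 25x52x21 mm at the bench's front edge to the right of the plate; origin under its centre
Not all that is in view belongs to the job. What is shaped like the big_pad but blue is not meant.

How it is judged:
By the outcome, as a careful person would: the job done as asked, in the order asked, and still so for the second after the job is handed in, with the robot touching nothing.
It also fails if it takes over 54 s, if anything falls off the work surface, if the arm or the gripper's body presses on something with over 40 N, if the wrist force passes 120 N, or if a joint passes its speed limit or range.

### The arm

A 6-joint arm with a two-finger parallel gripper is mounted at the origin on a cart in front of the work surface, level with it; the furniture and walls round the work are solid. World frame = base frame: x ahead of the robot, y to its left, z up, the work surface at z = 0. Lengths are in m, angles in rad, forces in N, time in s.
With the tool pointing down it reaches from about 0.275 to 0.75 m from the base axis. Payload 10.2 kg.
Tool frame: the origin (TCP) lies on the front face of the gripper's body, between the roots of the fingers; the fingertips stand 64 mm ahead of it and the grasp point (between the pads) lies 45 mm ahead of it; z points along the fingers, y is the line along which they close (so a half turn about z gives the same grasp; the last joint's range is limited). The gripper opens to 88 mm and grips with 3 to 60 N. Pads are 18 mm wide; open, the fingers measure 123 mm over their backs; the gripper's body (75 mm by 187 mm) begins 45 mm behind the grasp point.
Start: joints at [-1.409, 0.313, 1.498, -0, 1.331, -0.223], TCP at [0.197, -0.487, 0.303] pointing down, gripper open.
Joint ranges: [-2.94, 2.94], [-0.97, 2.17], [0.19, 2.56], [-1.23, 4.37], [0.02, 3.11], [-2.88, 2.88]. Speed limits (rad/s): [2.39, 2.39, 3.01, 3.14, 3.14, 3.14].

### API

Orientations are given as a rotation vector (axis times angle).
In Python, from station import sense, get_image, bot, recognise, outline_of gives the robot as it stands.
- The arm moves only by the tool move_arm, never from a script. Its arguments are lists of equal length, an entry for each row: "gripper": the closure, from 0 (fully open) to 1 (shut); "delta_pos": the shift along the tool's x, y, z in mm, a list of three; "yaw": the turn about the tool's z in degrees. A call has exactly 8 rows; each row shifts and turns the commanded pose from where the row before left it, along the tool's axes as they then stand; what a row does not reach is not made up. A row lasts 1/12 s, in which the tool goes at most 41.7 mm and 7.16 degrees, less where a joint would pass 70% of its speed; a pose out of reach is approached as far as the arm can. A call with a gripper value outside its range is refused whole. The fingers move at their own pace and stop on an object; "grip_force" is the grip in N (left out, the last holds). Time passes only in rows, so rows that do not move let the fingers close, or fill a call up. It gives the time, the measured TCP pose, the force, the opening and the grip force at its end, in the units of the state.
- sense(): the state, without advancing time (a new reading comes with each control period).
- get_image(name): name is "side" or "top" or "wrist"; returns a dict with "color" (420x560x3 uint8, red, green, blue), "fx", "fy", "cx", "cy" (pixels), "R" (3x3) and "t" (3): a world point X has camera coordinates R X + t. Camera axes: x right, y down, z forward; pixel columns grow to the right and rows downward; lengths in m; the calibration is good to about 2 mm. A picture is of the moment at which its call begins. There is no depth.
- bot.hand_in(): hands the job in; it is judged then, once.
Trained networks look in the newest picture that a camera, given by its name, has taken for a name from the list of things; names that differ only in an ending like _2 or _b are one class to them, and where a whole thing is asked for, a point or a joint stands for the part that bears it (a point fixed in the world has none). Each returns a list of dicts, best first, with "score" (0 to 1); they miss things now and then, are a little off and sometimes report something else, mostly with a low value. They report only what shows in the picture. A call takes as long as a camera call. They do not tell look-alikes from the thing itself.
- recognise(query, camera): "extent" ([left, top, right, bottom] in pixels, round what is visible of it).
- outline_of(query, camera): "pixels" (420x560 bool, what is visible of it) and "extent" ([left, top, right, bottom] in pixels, round what is visible of it).
The state is a dict: "time_s": time; "q": joint angles; "dq": joint speeds; "joint_efforts": joint torques, N m; "eef_pos": TCP position; "orientation": TCP orientation; "force": force on the tool from outside, world axes, zero at the start; "ft_torque": the same for the moment, N m; "opening": finger opening in m; "gripper_force": force on a finger pad.
Only numpy, scipy, OpenCV 4.12 (cv2) and the standard library are available. Lean on these libraries where they do the work, as an engineer would, in place of code of your own. Each camera call takes 0.05 s, during which the arm holds its last target. There are 200 camera calls.

## Working session

There is one attempt and no reset: what is moved stays moved. The work goes in short steps, Python scripts to look and compute and a tool call to move; the robot and the scene stay as the last step left them, time stands still between calls to the robot, and variables do not carry over. Pictures are saved under pics/ and viewed, at most 10 in all, crops included, and the job is handed in when it is done.

Besides the shell and the picture viewer there is one more tool, called after "Emit:" as a command line: name --pt "numbers of a row" for each row, then --argument value for the rest. move_arm: Moves the arm, as the interface text tells. Its arguments: {"type":"object","properties":{"gripper":{"type":"array"},"delta_pos":{"type":"array"},"yaw":{"type":"array"},"grip_force":{"type":"number"}},"required":["gripper","delta_pos","yaw"]}

```bash
mkdir -p pics
cat > h.py <<'E'
import numpy as np,cv2
from station import sense,get_image,bot,recognise,outline_of
def ray(im,u,v,z):
    d=im["R"].T@np.array([(u-im["cx"])/im["fx"],(v-im["cy"])/im["fy"],1]);c=-im["R"].T@im["t"]
    return c+d*(z-c[2])/d[2]
def proj(im,X):
    p=im["R"]@np.array(X)+im["t"];return im["fx"]*p[0]/p[2]+im["cx"],im["fy"]*p[1]/p[2]+im["cy"]
def save(im,n): cv2.imwrite("pics/"+n,im["color"][:,:,::-1])
E
python3 - <<'E'
from h import *
a=get_image("top");b=get_image("side")
cv2.imwrite("pics/a.png",cv2.resize(a["color"][:,:,::-1],(800,600)));save(b,"b.png")
for n in ["rest_plate","big_pocket","small_pocket","big_pad","small_pad","block_on_plate","block_left","block_right"]:
    for r in recognise(n,"top")[:3]:
        e=r["extent"];u,v=(e[0]+e[2])/2,(e[1]+e[3])/2
        z=.042 if "pad" in n else .034
        print(n,round(r["score"],2),np.round(e),ray(a,u,v,z).round(4),(ray(a,e[2],v,z)-ray(a,e[0],v,z)).round(3))
print(sense()["eef_pos"],sense()["orientation"], -a["R"].T@a["t"])
E
```

```text
rest_plate 0.7 [224. 138. 339. 242.] [0.5825 0.1255 0.034 ] [ 0.007 -0.278  0.   ]
big_pocket 0.77 [225. 138. 344. 240.] [0.584  0.1176 0.034 ] [ 0.007 -0.289  0.   ]
small_pocket 0.7 [224. 136. 345. 239.] [0.5874 0.118  0.034 ] [ 0.007 -0.294  0.   ]
small_pocket 0.24 [390. 252. 409. 265.] [ 0.4244 -0.1579  0.034 ] [ 0.001 -0.045  0.   ]
big_pad 0.91 [299. 190. 322. 210.] [0.5581 0.0554 0.042 ] [ 0.001 -0.054  0.   ]
big_pad 0.87 [190. 208. 210. 234.] [0.5009 0.3166 0.042 ] [ 0.001 -0.048  0.   ]
small_pad 0.5 [254. 206. 273. 222.] [0.5218 0.1663 0.042 ] [ 0.001 -0.044  0.   ]
block_on_plate 0.69 [265. 157. 289. 174.] [0.643  0.1372 0.034 ] [ 0.001 -0.057  0.   ]
block_left 0.64 [152. 236. 178. 250.] [0.4468 0.4    0.034 ] [ 0.001 -0.06   0.   ]
block_right 0.53 [390. 252. 411. 266.] [ 0.4235 -0.1612  0.034 ] [ 0.001 -0.048  0.   ]
[ 0.19705304 -0.48659275  0.30268246] [-3.08350149e+00 -6.00648332e-01 -6.29157850e-07] [0.39972406 0.12465877 1.10615972]
```

View pics/a.png

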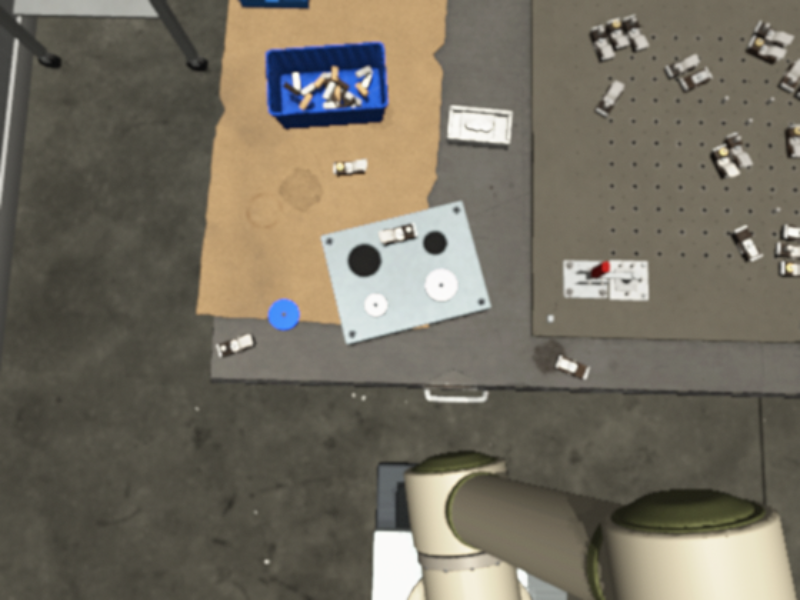

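View pics/b.png

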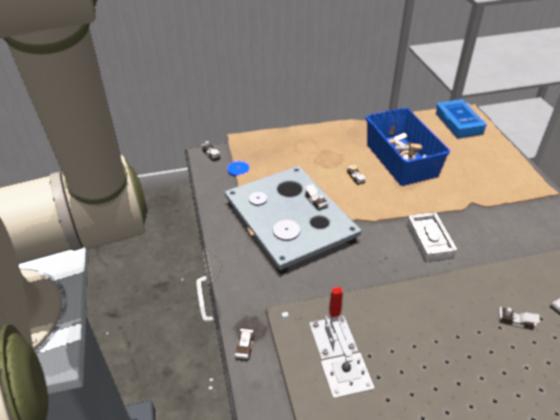

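The top view (800 px scale) shows these candidates:
- Steel discs: the large one is at (441,285), near right. The small one is at (376,304), near left.
- The blue disc at (283,314) on the bench is the look-alike, so I'm leaving it out.
- Dark pockets: big at (364,260), small at (435,243), with the clamp block between them at (397,234).

Each pad has to cross to the other side. Next I'll get the plate pose and a closer crop.

```bash
cat >> h.py <<'E'
from scipy.spatial.transform import Rotation as Ro
def blobs(im,mask,z,amin):
    n,l,s,c=cv2.connectedComponentsWithStats(mask.astype(np.uint8))
    return [(s[i,4],c[i].round(1),s[i,:4],ray(im,*c[i],z).round(4)) for i in range(1,n) if s[i,4]>amin]
def tool(): 
    s=sense();return np.array(s["eef_pos"]),Ro.from_rotvec(s["orientation"]).as_matrix()
E
python3 - <<'E'
from h import *
a=get_image("top");c=a["color"].astype(int)
for nm,m,z in [("dark",c.max(2)<45,.034),("bright",c.min(2)>225,.042)]:
    m=m.copy();m[:135]=0;m[245:]=0;m[:,:220]=0;m[:,350:]=0
    for x in blobs(a,m,z,25): print(nm,*x)
p,R=tool();print(R.round(3))
w=get_image("wrist");print("cam in tool",(R.T@(-w["R"].T@w["t"]-p)).round(4),(w["R"]@R).round(2))
g=c[130:250,215:350].astype(np.uint8)[:,:,::-1];cv2.imwrite("pics/c.png",cv2.resize(g,None,fx=5,fy=5,interpolation=2))
E
```

```text
dark 144 [304.  169.7] [298 163  13  14] [0.6333 0.0712 0.034 ]
dark 317 [254.5 182. ] [245 172  20  21] [0.6    0.1909 0.034 ]
bright 26 [278.7 163.2] [277 160   5   7] [0.6462 0.1333 0.042 ]
bright 37 [269.3 164.6] [266 162   8   6] [0.6421 0.1559 0.042 ]
bright 395 [308.5 198.7] [297 188  24  22] [0.5611 0.0596 0.042 ]
bright 197 [262.4 212.8] [255 205  16  16] [0.5242 0.1691 0.042 ]
[[ 0.927  0.375 -0.   ]
 [ 0.375 -0.927  0.   ]
 [-0.    -0.    -1.   ]]
cam in tool [ 0.0838 -0.0005 -0.081 ] [[ 0.    1.   -0.  ]
 [-0.95 -0.   -0.32]
 [-0.32  0.    0.95]]
```

View pics/c.png

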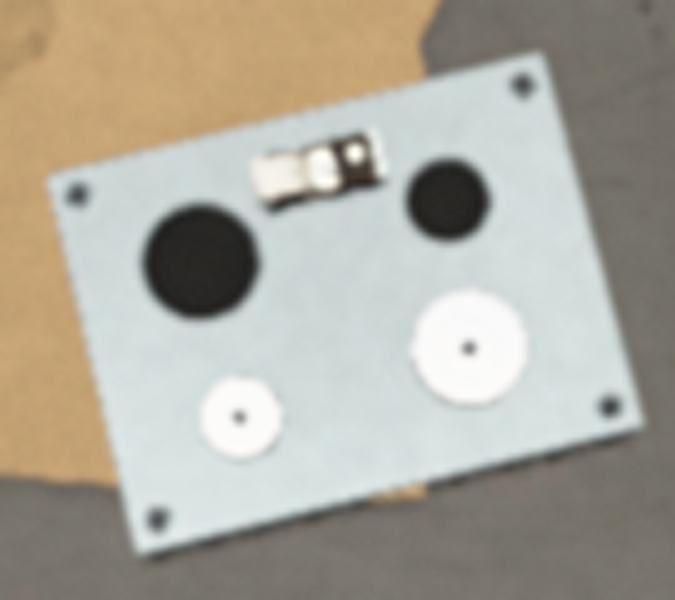

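Emit:
move_arm --gripper '[0.5,0.5,0.5,0.5,0.5,0.5,0.5,0.5]' --pt "22 -22 0" --pt "22 -22 0" --pt "22 -22 0" --pt "22 -22 0" --pt "22 -22 0" --pt "22 -22 0" --pt "22 -22 0" --pt "22 -22 0" --yaw '[0,0,0,0,0,0,0,0]'

```text
time_s: 1.27
eef_pos: [0.2944, -0.256, 0.3028]
orientation: [3.083, 0.6, 0.0]
force: [0.1, -0.4, -0.1]
opening: 0.0439
gripper_force: 0.0
```

Emit:
move_arm --gripper '[0.6,0.7,0.75,0.75,0.75,0.75,0.75,0.75]' --pt "22 -22 0" --pt "22 -22 0" --pt "22 -22 0" --pt "22 -22 0" --pt "22 -22 0" --pt "22 -22 0" --pt "22 -22 0" --pt "22 -22 0" --yaw '[0,0,0,0,0,0,0,0]'

```text
time_s: 1.93
eef_pos: [0.3915, -0.0266, 0.303]
orientation: [3.083, 0.601, 0.001]
force: [-0.2, 0.3, -0.6]
opening: 0.0218
gripper_force: 0.0
```

Emit:
move_arm --gripper '[0.77,0.77,0.77,0.77,0.77,0.77,0.77,0.77]' --pt "22 -22 0" --pt "22 -22 0" --pt "22 -22 0" --pt "22 -22 0" --pt "22 -22 0" --pt "22 -22 0" --pt "22 -22 0" --pt "22 -22 0" --yaw '[0,0,0,0,0,0,0,0]'

```text
time_s: 2.6
eef_pos: [0.4886, 0.2026, 0.3027]
orientation: [3.084, 0.601, 0.0]
force: [0.6, -1.0, 0.7]
opening: 0.0204
gripper_force: 0.0
```

Emit:
move_arm --gripper '[0.77,0.77,0.77,0.77,0.77,0.77,0.77,0.77]' --pt "0 0 0" --pt "0 0 0" --pt "0 0 0" --pt "0 0 0" --pt "0 0 0" --pt "0 0 0" --pt "0 0 0" --pt "0 0 0" --yaw '[-7,-7,-7,-7,-7,-7,-7,-7]'

```text
time_s: 3.27
eef_pos: [0.4882, 0.201, 0.3027]
orientation: [-2.435, -1.985, 0.0]
force: [-0.0, -1.0, -0.6]
opening: 0.02
gripper_force: 0.0
```

Emit:
move_arm --gripper '[0.77,0.77,0.77,0.77,0.77,0.77,0.77,0.77]' --pt "0 0 0" --pt "0 0 0" --pt "0 0 0" --pt "0 0 0" --pt "0 0 0" --pt "0 0 0" --pt "0 0 0" --pt "0 0 0" --yaw '[-7,-7,-7,-7,-7,-7,-7,-7]'

```text
time_s: 3.93
eef_pos: [0.4882, 0.201, 0.3027]
orientation: [-1.218, -2.896, -0.0]
force: [0.2, -0.2, -0.2]
opening: 0.0201
gripper_force: 0.0
```

Run:
```python
from h import *
w=get_image("wrist");save(w,"d.png");c=w["color"].astype(int)
for nm,m,z in [("dark",c.max(2)<50,.034),("bright",c.min(2)>225,.042)]:
    for x in blobs(w,m,z,150): print(nm,*x)
for n in ["big_pad","small_pad","block_on_plate"]:
    for r in outline_of(n,"wrist")[:2]:
        v,u=np.nonzero(r["pixels"]);print(n,round(r["score"],2),np.round(r["extent"]),ray(w,u.mean(),v.mean(),.042).round(4))
p,R=tool();print(w["fx"],[proj(w,p+R@np.array([x,y,.064])) for x in(-.009,.009) for y in (-.01,.01)])
```

```text
dark 289 [169.3  78.8] [128  39  73  91] [0.3487 0.1905 0.034 ]
dark 362 [180.9 144.1] [158 112  49  58] [0.3947 0.1508 0.034 ]
dark 35537 [281.8 346.2] [  0 252 560 165] [0.6354 0.0464 0.034 ]
dark 1029 [ 11.3 399.3] [  0 375  30  45] [ 0.4456 -0.2557  0.034 ]
dark 542 [552.8 401.2] [541 375  19  45] [0.944  0.2283 0.034 ]
bright 372 [403.4   8.6] [389   0  29  22] [0.4586 0.3775 0.042 ]
bright 493 [129.6 185.7] [105 159  55  60] [0.3851 0.0849 0.042 ]
bright 361 [318.6 180.3] [309 168  20  24] [0.5162 0.2213 0.042 ]
bright 6922 [274.8 265. ] [193 201 170 137] [0.5505 0.1227 0.042 ]
bright 2947 [386.7 251.4] [347 212  82  82] [0.6246 0.2179 0.042 ]
bright 173 [303.8 380.1] [284 376  37  12] [0.6853 0.0339 0.042 ]
big_pad 0.81 [357.  67. 409. 117.] [0.4988 0.3205 0.042 ]
big_pad 0.65 [264. 302. 265. 311.] [0.5771 0.0766 0.042 ]
small_pad 0.8 [266. 201. 306. 235.] [0.5219 0.1689 0.042 ]
small_pad 0.39 [383.   2. 421.  20.] [0.4567 0.3757 0.042 ]
353.4680206279878 [(np.float64(262.07524861372633), np.float64(292.99624386885966)), (np.float64(304.406067848517), np.float64(293.38381918817305)), (np.float64(261.669224916178), np.float64(258.7219838129602)), (np.float64(305.5129726136928), np.float64(259.13663337931695))]
```

View pics/d.png

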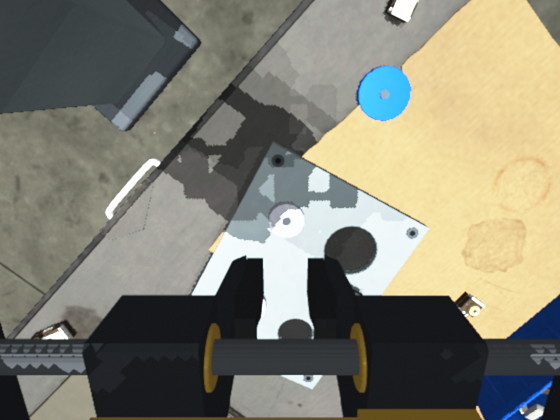

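The wrist view agrees: small pad at (286,220), big pocket at (350,250), and the blue look-alike at (384,93), clear of the work. I'll descend behind the small pad.

Emit:
move_arm --gripper '[0.77,0.77,0.77,0.77,0.77,0.77,0.77,0.77]' --pt "0 0 10" --pt "-9 0 25" --pt "0 0 30" --pt "0 0 30" --pt "0 0 30" --pt "0 0 25" --pt "0 0 15" --pt "0 0 10" --yaw '[-4,0,0,0,0,0,0,0]'

```text
time_s: 4.8
eef_pos: [0.4944, 0.1948, 0.1259]
orientation: [-1.129, -2.93, 0.002]
force: [0.8, 0.3, 0.1]
opening: 0.0202
gripper_force: 0.0
```

Emit:
move_arm --gripper '[0.77,0.77,0.77,0.77,0.77,0.77,0.77,0.77]' --pt "0 0 6" --pt "0 0 6" --pt "0 0 5" --pt "0 0 4" --pt "0 0 3" --pt "0 0 2" --pt "0 0 0" --pt "0 0 0" --yaw '[0,0,0,0,0,0,0,0]'

```text
time_s: 5.47
eef_pos: [0.495, 0.195, 0.1019]
orientation: [1.125, 2.933, 0.0]
force: [0.6, 0.1, 0.5]
opening: 0.0203
gripper_force: 0.0
```

```bash
cat >> h.py <<'E'
def where(name,small,z=.042):
    out=[]
    for cam in ("wrist","top"):
        im=get_image(cam)
        for r in outline_of(name,cam)[:3]:
            e=r["extent"];X=ray(im,(e[0]+e[2])/2,(e[1]+e[3])/2,z);out.append((cam,round(r["score"],2),np.round(e),X.round(4),(X-P0)[:2]@AX*1000))
    for o in out: print(name,*o)
AX=np.array([[.963,-.268],[.268,.963]]);P0=np.array([.583,.1217,0])
def st():
    p,R=tool();s=sense();print(s["time_s"],p.round(4),"xang",np.degrees(np.arctan2(R[1,0],R[0,0])).round(2),"F",np.round(s["force"],1),"plate",((p-P0)[:2]@AX*1000).round(1))
    return p,R
E
python3 - <<'E'
from h import *
p,R=st();where("small_pad",1)
w=get_image("wrist");save(w,"e.png")
for t in [(.6333,.0712),(.523,.169)]:
    print((R.T@(np.array([*t,p[2]])-p)*1000).round(1))
E
```

```text
5.4667 [0.495  0.195  0.1019] xang 138.04 F [0.6 0.1 0.5] plate [-65.1  94.1]
small_pad wrist 0.62 [259. 307. 316. 379.] [0.5216 0.1735 0.042 ] [-45.23955256  66.38373422]
small_pad top 0.39 [226. 140. 345. 232.] [0.5912 0.1151 0.042 ] [ 6.12782883 -8.52551199]
[-185.6    0.4    0. ]
[-38.1  -0.6   0. ]
```

View pics/e.png

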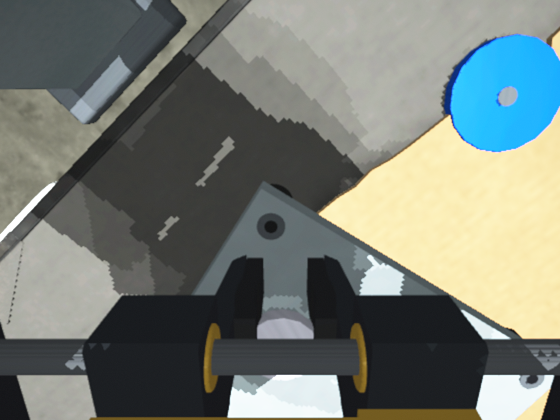

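Small pad appears at (287,340), centred between the fingertips. Starting the push.

Emit:
move_arm --gripper '[0.77,0.77,0.77,0.77,0.77,0.77,0.77,0.77]' --pt "-5 0 0" --pt "-5 0 0" --pt "-6 0 0" --pt "-8 0 0" --pt "-8 0 0" --pt "-8 0 0" --pt "-8 0 0" --pt "-8 0 0" --yaw '[0,0,0,0,0,0,0,0]'

```text
time_s: 6.38
eef_pos: [0.5373, 0.1568, 0.1017]
orientation: [-1.125, -2.933, -0.0]
force: [-0.4, 0.8, -0.5]
opening: 0.0207
gripper_force: 0.2
```

Emit:
move_arm --gripper '[0.77,0.77,0.77,0.77,0.77,0.77,0.77,0.77]' --pt "-8 0 0" --pt "-8 0 0" --pt "-8 0 0" --pt "-8 0 0" --pt "-8 0 0" --pt "-6 0 0" --pt "-5 0 0" --pt "-3 0 0" --yaw '[0,0,0,0,0,0,0,0]'

```text
time_s: 7.05
eef_pos: [0.5772, 0.1209, 0.1017]
orientation: [-1.125, -2.933, 0.0]
force: [0.6, 0.0, -0.6]
opening: 0.0202
gripper_force: 0.3
```

Run:
```python
from h import *
p,R=st()
print((R.T@(np.array([.6333,.0712,p[2]])-p)*1000).round(1))
a=get_image("top");b=get_image("side")
g=a["color"][130:250,215:350,::-1];g=cv2.resize(g,(450,400),interpolation=2)
k=b["color"][160:270,215:370,::-1];k=cv2.resize(k,(350,400) if 0 else (350,250),interpolation=2)
o=np.zeros((400,800,3),np.uint8);o[:,:450]=g;o[:250,450:]=k;cv2.imwrite("pics/f.png",o)
```

```text
7.05 [0.5772 0.1209 0.1017] xang 138.03 F [ 0.6  0.  -0.6] plate [-5.8  0.8]
[-75.    0.5   0. ]
```

View pics/f.png

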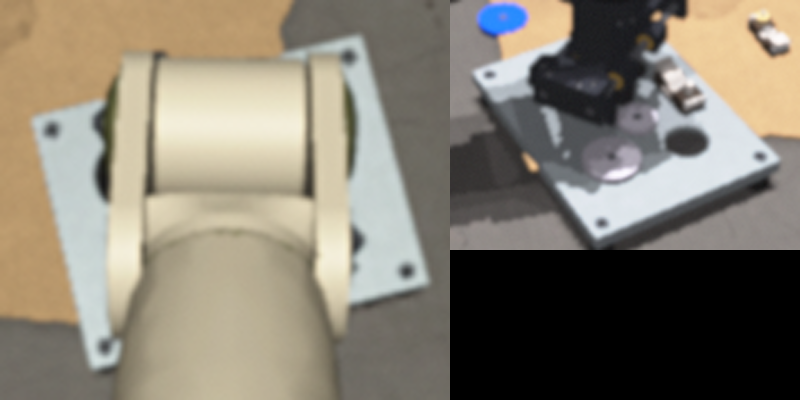

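Side crop shows the small pad at (637,117) on line for the small pocket at (687,141), clear of the big pad (612,158) and the block (680,85). Continuing slower.

Emit:
move_arm --gripper '[0.77,0.77,0.77,0.77,0.77,0.77,0.77,0.77]' --pt "-5 0 0" --pt "-6 0 0" --pt "-6 0 0" --pt "-6 0 0" --pt "-6 0 0" --pt "-5 0 0" --pt "-4 0 0" --pt "-3 0 0" --yaw '[0,0,0,0,0,0,0,0]'

```text
time_s: 7.82
eef_pos: [0.6076, 0.0936, 0.1017]
orientation: [-1.125, -2.933, -0.0]
force: [-1.1, 1.0, -0.2]
opening: 0.0202
gripper_force: 0.3
```

Emit:
move_arm --gripper '[0.77,0.77,0.77,0.77,0.77,0.77,0.77,0.77]' --pt "-2 0 0" --pt "-2 0 0" --pt "-2 0 0" --pt "-2 0 0" --pt "-1 0 0" --pt "-1 0 0" --pt "0 0 0" --pt "0 0 0" --yaw '[0,0,0,0,0,0,0,0]'

```text
time_s: 8.48
eef_pos: [0.6147, 0.0873, 0.1017]
orientation: [1.125, 2.933, 0.0]
force: [-0.1, -0.3, -0.5]
opening: 0.0207
gripper_force: 0.0
```

Run:
```python
from h import *
p,R=st()
print((R.T@(np.array([.6333,.0712,p[2]])-p)*1000).round(1))
b=get_image("side")
k=b["color"][160:270,215:370,::-1];cv2.imwrite("pics/g.png",cv2.resize(k,(775,550),interpolation=2))
```

```text
8.4833 [0.6147 0.0873 0.1017] xang 138.05 F [-0.1 -0.3 -0.5] plate [ 21.3 -41.6]
[-24.6   0.4   0. ]
```

View pics/g.png

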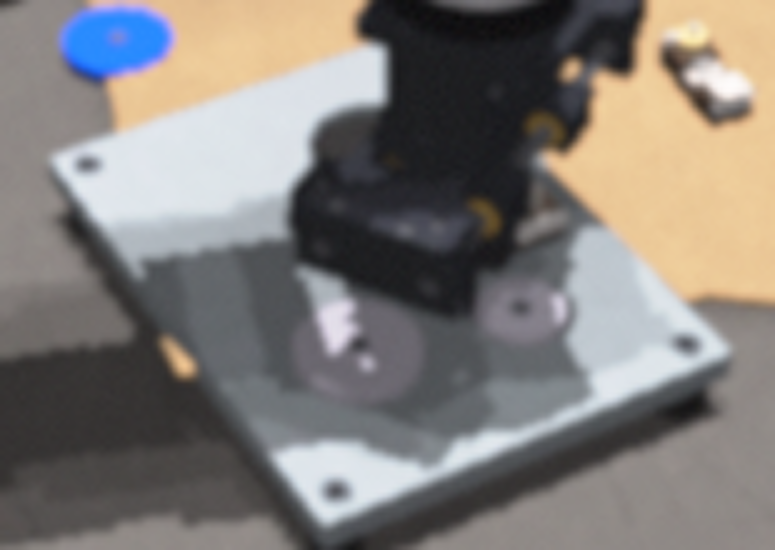

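The small pad appears to have dropped at (520,308), and gripper contact force is zero. Now lifting, turning and going behind the big pad.

Emit:
move_arm --gripper '[0.77,0.77,0.77,0.66,0.66,0.66,0.66,0.66]' --pt "3 0 -10" --pt "0 0 -25" --pt "0 0 -30" --pt "0 0 -15" --pt "0 0 0" --pt "0 0 0" --pt "0 0 0" --pt "0 0 0" --yaw '[0,0,0,6.5,6.5,6.5,6.5,6.5]'

```text
time_s: 9.2
eef_pos: [0.6123, 0.0896, 0.1827]
orientation: [1.907, 2.496, 0.001]
force: [0.3, -0.7, -0.4]
opening: 0.0299
gripper_force: 0.0
```

Emit:
move_arm --gripper '[0.66,0.66,0.66,0.66,0.66,0.66,0.66,0.66]' --pt "-10 -10 0" --pt "-15 -15 0" --pt "-15 -15 0" --pt "-15 -15 0" --pt "-3 -5 0" --pt "0 0 0" --pt "0 0 0" --pt "0 0 0" --yaw '[0,0,0,0,0,0,0,0]'

```text
time_s: 9.87
eef_pos: [0.5706, 0.0182, 0.182]
orientation: [1.899, 2.502, 0.001]
force: [-0.5, -0.1, 0.0]
opening: 0.0299
gripper_force: 0.0
```

Run:
```python
from h import *
p,R=st()
print((R.T@(np.array([.5728,.0172,.1017])-p)*1000).round(1))
for cam in ("wrist","side"):
    im=get_image(cam)
    for n,z in (("big_pad",.042),("small_pad",.034)):
      for r in outline_of(n,cam)[:3]:
        e=r["extent"];print(cam,n,round(r["score"],2),np.round(e),[ray(im,(e[0]+e[2])/2,(e[1]+e[3])/2,zz).round(4) for zz in (.034,.042)])
    if cam=="side": k=im["color"][160:270,215:370,::-1];cv2.imwrite("pics/i.png",cv2.resize(k,(775,550),interpolation=2))
```

```text
9.8667 [0.5706 0.0182 0.182 ] xang 105.59 F [-0.5 -0.1  0. ] plate [-39.7 -96.3]
[-1.6  1.8 80.3]
wrist big_pad 0.92 [244. 112. 326. 195.] [array([0.5597, 0.0592, 0.034 ]), array([0.5593, 0.0606, 0.042 ])]
wrist small_pad 0.84 [366. 136. 426. 193.] [array([0.6321, 0.0718, 0.034 ]), array([0.6291, 0.0727, 0.042 ])]
wrist small_pad 0.55 [188.   0. 517. 257.] [array([0.5971, 0.0861, 0.034 ]), array([0.5954, 0.0866, 0.042 ])]
side big_pad 0.76 [272. 219. 298. 244.] [array([0.5593, 0.0617, 0.034 ]), array([0.5574, 0.0538, 0.042 ])]
side big_pad 0.75 [230. 164. 247. 178.] [array([0.5021, 0.2824, 0.034 ]), array([0.5007, 0.2721, 0.042 ])]
side small_pad 0.67 [225. 183. 363. 278.] [array([0.5775, 0.0605, 0.034 ]), array([0.5754, 0.0526, 0.042 ])]
side small_pad 0.47 [310. 216. 329. 228.] [array([0.6343, 0.0703, 0.034 ]), array([0.6315, 0.0624, 0.042 ])]
```

View pics/i.png

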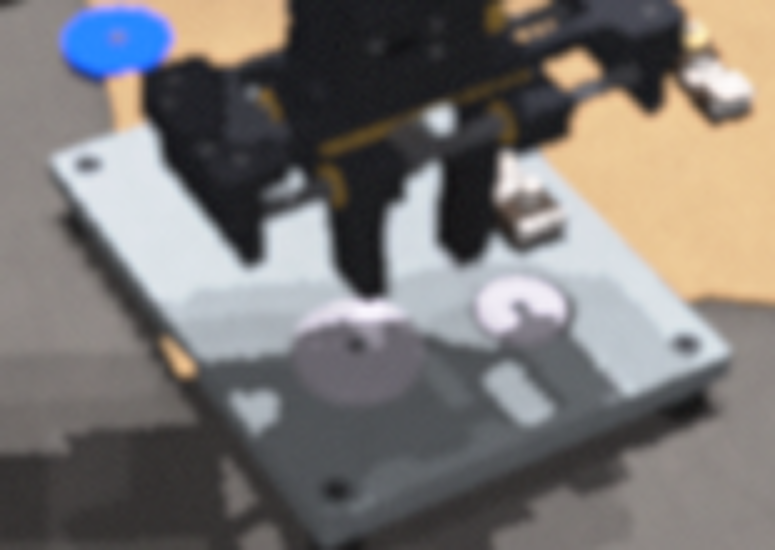

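Side view shows the small pad at (520,305) flush in its pocket, with an even dark ring around it. The wrist and side fixes agree at z=34 mm. The big pad is centred ahead of the tool, so I'll descend and push along the plate's +y.

Emit:
move_arm --gripper '[0.66,0.66,0.66,0.66,0.66,0.66,0.66,0.66]' --pt "0 0 10" --pt "0 0 20" --pt "0 0 20" --pt "0 0 12" --pt "0 0 8" --pt "0 0 6" --pt "0 0 4" --pt "0 0 0" --yaw '[0,0,0,0,0,0,0,0]'

```text
time_s: 10.83
eef_pos: [0.5702, 0.0174, 0.1014]
orientation: [-1.9, -2.501, 0.0]
force: [-0.3, 0.3, 0.6]
opening: 0.0298
gripper_force: 0.0
```

Emit:
move_arm --gripper '[0.66,0.66,0.66,0.66,0.66,0.66,0.66,0.66]' --pt "4 0 0" --pt "5 0 0" --pt "5 0 0" --pt "6 0 0" --pt "8 0 0" --pt "8 0 0" --pt "8 0 0" --pt "8 0 0" --yaw '[0,0,0,0,0,0,0,0]'

```text
time_s: 11.5
eef_pos: [0.5561, 0.0683, 0.1019]
orientation: [1.9, 2.501, 0.0]
force: [0.5, -1.2, 2.7]
opening: 0.0299
gripper_force: 0.9
```

Emit:
move_arm --gripper '[0.66,0.66,0.66,0.66,0.66,0.66,0.66,0.66]' --pt "8 0 0" --pt "8 0 0" --pt "8 0 0" --pt "8 0 0" --pt "7 0 0" --pt "5 0 0" --pt "3 0 0" --pt "2 0 0" --yaw '[0,0,0,0,0,0,0,0]'

```text
time_s: 12.17
eef_pos: [0.543, 0.115, 0.1017]
orientation: [-1.9, -2.502, 0.0]
force: [0.6, -1.0, 1.5]
opening: 0.0297
gripper_force: 0.9
```

Emit:
move_arm --gripper '[0.66,0.66,0.66,0.66,0.66,0.66,0.66,0.66]' --pt "-4 0 0" --pt "0 0 -20" --pt "0 0 -30" --pt "0 0 -30" --pt "0 0 -20" --pt "0 0 0" --pt "0 0 0" --pt "0 0 0" --yaw '[0,0,0,6,7,7,7,7]'

```text
time_s: 12.83
eef_pos: [0.5442, 0.1104, 0.2019]
orientation: [-2.555, -1.828, -0.0]
force: [-0.3, -0.6, 0.6]
opening: 0.0298
gripper_force: 0.0
```

Emit:
move_arm --gripper '[0.66,0.66,0.66,0.66,0.66,0.66,0.66,0.66]' --pt "0 0 0" --pt "0 0 0" --pt "0 0 0" --pt "0 0 0" --pt "0 0 0" --pt "-15 -15 0" --pt "-15 -16 0" --pt "-2 -2 0" --yaw '[7,7,7,7,7,1.7,0,0]'

```text
time_s: 13.5
eef_pos: [0.4966, 0.1193, 0.2013]
orientation: [-2.996, -0.941, 0.004]
force: [0.2, 0.1, -0.2]
opening: 0.0301
gripper_force: 0.0
```

Emit:
move_arm --gripper '[0.66,0.66,0.66,0.66,0.66,0.66,0.66,0.66]' --pt "0 0 0" --pt "0 0 0" --pt "0 0 0" --pt "0 0 0" --pt "0 0 0" --pt "0 0 0" --pt "0 0 0" --pt "0 0 0" --yaw '[0,0,0,0,0,0,0,0]'

```text
time_s: 14.17
eef_pos: [0.499, 0.119, 0.2017]
orientation: [-2.997, -0.941, 0.0]
force: [0.3, -0.1, 0.0]
opening: 0.0298
gripper_force: 0.0
```

Run:
```python
from h import *
p,R=st()
im=get_image("wrist");save(im,"j.png")
for n,z in (("big_pad",.042),("small_pad",.034)):
  for r in outline_of(n,"wrist")[:3]:
    e=r["extent"];print(n,round(r["score"],2),np.round(e),ray(im,(e[0]+e[2])/2,(e[1]+e[3])/2,z).round(4))
c=im["color"].astype(int)
for x in blobs(im,c.max(2)<45,.034,300): print(*x)
print("expect pocket px",proj(im,[.600,.1909,.034]))
```

```text
14.1667 [0.499  0.119  0.2017] xang 34.85 F [ 0.3 -0.1  0. ] plate [-81.6  19.9]
big_pad 0.96 [10.  0. 92. 63.] [0.5119 0.3037 0.042 ]
small_pad 0.69 [427.  59. 487. 116.] [0.6333 0.0724 0.034 ]
535 [273.2  55.1] [252  35  48  34] [0.5796 0.1844 0.034 ]
34247 [250.4 339.6] [  0 196 560 224] [0.384  0.0746 0.034 ]
1030 [ 11.3 399.3] [  0 375  30  45] [0.205  0.2172 0.034 ]
537 [552.9 401.4] [541 375  19  45] [ 0.4844 -0.1894  0.034 ]
expect pocket px (np.float64(282.9193483029036), np.float64(19.85122742916147))
```

View pics/j.png

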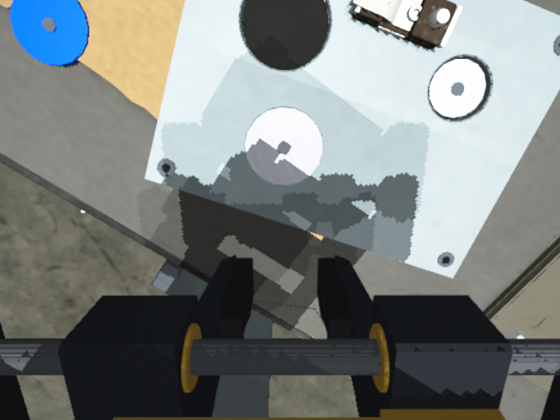

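Wrist view: big pad at (284,146), big pocket centred on column 285 straight ahead, and the small pad flush at (459,88). The blue look-alike is at (48,28), which the network mislabelled.

Run:
```python
from h import *
p,R=tool();im=get_image("wrist");c=im["color"].astype(int)
A=ray(im,284,145.5,.042);B=ray(im,285,69,.034);L=ray(im,239,22,.034);Rr=ray(im,331,22,.034)
for n,X in (("pad",A),("rimnear",B),("L",L),("R",Rr),("top pocket",np.array([.6,.1909,.034]))): print(n,X.round(4),(R.T@(X-p)*1000).round(1))
```

```text
pad [0.5365 0.1459 0.042 ] [ 46.1  -0.7 159.7]
rimnear [0.577  0.1733 0.034 ] [ 95.   -0.  167.7]
L [0.5831 0.213  0.034 ] [122.7 -29.1 167.7]
R [0.6163 0.1653 0.034 ] [122.8  29.  167.7]
top pocket [0.6    0.1909 0.034 ] [124.   -1.3 167.7]
```

Emit:
move_arm --gripper '[0.66,0.66,0.66,0.66,0.66,0.66,0.66,0.66]' --pt "0 -0.5 15" --pt "0 0 25" --pt "0 0 25" --pt "0 0 15" --pt "0 0 10" --pt "0 0 6" --pt "0 0 4" --pt "0 0 0" --yaw '[0,0,0,0,0,0,0,0]'

```text
time_s: 15.03
eef_pos: [0.4988, 0.1194, 0.1017]
orientation: [2.997, 0.941, 0.0]
force: [0.5, -0.6, 0.4]
opening: 0.0298
gripper_force: 0.0
```

Emit:
move_arm --gripper '[0.66,0.66,0.66,0.66,0.66,0.66,0.66,0.66]' --pt "5 0 0" --pt "5 0 0" --pt "5 0 0" --pt "6 0 0" --pt "8 0 0" --pt "8 0 0" --pt "8 0 0" --pt "8 0 0" --yaw '[0,0,0,0,0,0,0,0]'

```text
time_s: 15.7
eef_pos: [0.5429, 0.1502, 0.1018]
orientation: [2.997, 0.941, 0.0]
force: [-2.0, 0.1, 2.0]
opening: 0.03
gripper_force: 1.1
```

Emit:
move_arm --gripper '[0.66,0.66,0.66,0.66,0.66,0.66,0.66,0.66]' --pt "7 0 0" --pt "6 0 0" --pt "6 0 0" --pt "5 0 0" --pt "3 0 0" --pt "3 0 0" --pt "2 0 0" --pt "2 0 0" --yaw '[0,0,0,0,0,0,0,0]'

```text
time_s: 16.37
eef_pos: [0.5702, 0.1692, 0.1017]
orientation: [-2.997, -0.94, -0.0]
force: [-1.4, 0.4, -0.2]
opening: 0.0299
gripper_force: 0.2
```

Emit:
move_arm --gripper '[0.66,0.66,0.66,0.66,0.66,0.66,0.66,0.66]' --pt "2 0 0" --pt "2 0 0" --pt "1 0 0" --pt "1 0 0" --pt "0 0 0" --pt "0 0 0" --pt "0 0 0" --pt "0 0 0" --yaw '[0,0,0,0,0,0,0,0]'

```text
time_s: 17.03
eef_pos: [0.575, 0.1725, 0.1017]
orientation: [-2.997, -0.941, -0.0]
force: [0.1, -0.3, -0.3]
opening: 0.0299
gripper_force: 0.0
```

Emit:
move_arm --gripper '[0.66,0.66,0.66,0.66,0.66,0.66,0.66,0.66]' --pt "-4 0 -5" --pt "0 0 -25" --pt "-10 0 -35" --pt "-25 0 -35" --pt "-25 0 -20" --pt "-20 0 0" --pt "0 0 0" --pt "0 0 0" --yaw '[0,0,0,0,0,0,0,0]'

```text
time_s: 17.7
eef_pos: [0.5064, 0.1247, 0.2213]
orientation: [2.998, 0.939, 0.002]
force: [-0.0, -0.4, 0.7]
opening: 0.0303
gripper_force: 0.0
```

Run:
```python
from h import *
p,R=st();im=get_image("wrist");s=get_image("side")
o=np.zeros((420,800,3),np.uint8);o[:,:420]=cv2.resize(im["color"][0:220,170:530,::-1],(420,257*1))[:0] if 0 else 0
w=cv2.resize(im["color"][0:250,170:550,::-1],(425,280));k=cv2.resize(s["color"][160:270,215:370,::-1],(375,266),interpolation=2)
o[:280,:425]=w;o[:266,425:]=k;cv2.imwrite("pics/k.png",o)
for cam,i in (("wrist",im),("side",s)):
  for n in ("big_pad","small_pad","block_on_plate"):
    for r in outline_of(n,cam)[:2]:
      e=r["extent"];print(cam,n,round(r["score"],2),np.round(e),ray(i,(e[0]+e[2])/2,(e[1]+e[3])/2,.034).round(4))
```

```text
17.7 [0.5064 0.1247 0.2213] xang 34.8 F [-0.  -0.4  0.7] plate [-73.   23.4]
wrist big_pad 0.87 [ 32.   4. 108.  80.] [0.5148 0.3115 0.034 ]
wrist big_pad 0.81 [248.   0. 323.  85.] [0.5995 0.1891 0.034 ]
wrist small_pad 0.65 [416.  76. 473. 128.] [0.6334 0.0711 0.034 ]
side big_pad 0.85 [278. 183. 303. 198.] [0.6022 0.1842 0.034 ]
side big_pad 0.51 [228. 162. 250. 177.] [0.5044 0.2865 0.034 ]
side small_pad 0.66 [312. 215. 325. 230.] [0.6321 0.0706 0.034 ]
side block_on_plate 0.82 [304. 187. 327. 214.] [0.6467 0.1383 0.034 ]
```

View pics/k.png

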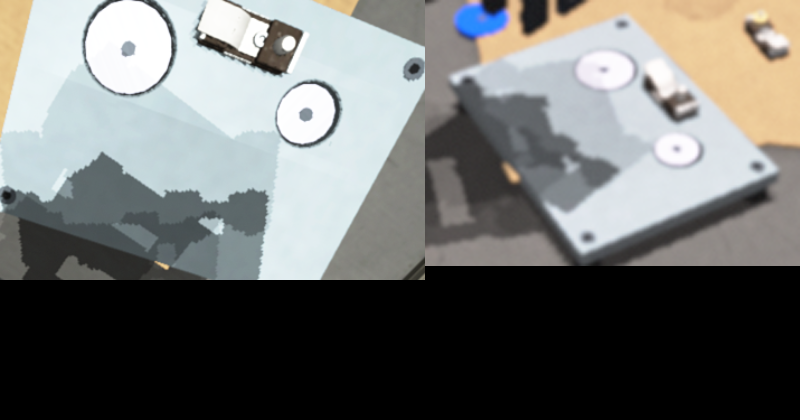

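Both discs, big at (128,47) and small at (307,114), lie flush with a full dark ring of pocket clearance around each. The clamp block at (255,35) hasn't moved and the tool is clear, so I'm handing in.

```bash
python3 -c "
from station import bot;print(bot.hand_in())"
```

```text
the job is handed in; nothing more can be done
None
```

I pushed both pads into their own pockets, and the last pictures show them flush. The block on the plate had not moved and nothing came near the other two. I handed the job in at about 18 s; no verdict came back.

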